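# Loosen the milling balls and hold the drying box open

## Robot

A 6-joint arm with a two-finger parallel gripper is mounted at the origin on a cart in front of the work surface, level with it; the furniture and walls round the work are solid. World frame = base frame: x ahead of the robot, y to its left, z up, the work surface at z = 0. Lengths are in m, angles in degrees, forces in N, time in s.
With the tool pointing down it reaches from about 0.25 to 0.725 m from the base axis. Payload 9.7 kg.
Tool frame: the origin (TCP) lies midway between the tips of the shut fingers; the grasp point (between the pads) lies 19 mm behind it; z points along the fingers, y is the line along which they close (so a half turn about z gives the same grasp; the last joint's range is limited). The gripper opens to 85 mm and grips with 20 to 120 N. Pads are 22 mm wide; open, the fingers measure 114 mm over their backs; the gripper's body (76 mm by 85 mm) begins 54 mm behind the grasp point. The pads swing forward as they close: fully open they stand 13 mm farther back than shut.
Start: joints at [-65.546, 4.979, 10.078, 95.1, 0, 90], TCP at [0.228, -0.501, 0.231] pointing down, gripper open.
Joint ranges: [-179.16, 179.16], [-48.56, 103.87], [-65.8, 70.77], [-126.05, 130.52], [-82.76, 87.17], [-180, 180]. Speed limits (degrees/s): [127.2, 127.2, 147.25, 180, 180, 180].

## Interface

Orientations are given as [roll, pitch, yaw] about the fixed x, y, z axes, in that order (R = Rz(yaw) Ry(pitch) Rx(roll)).
In Python, from workcell import * gives the robot as it stands.
- The arm moves only by the tool servo_tool, never from a script. Its argument "moves" is a list of rows, each a list of 4 numbers: the shift along the world's x, y, z in cm, then the turn about the world's z in rad. A call has 1 to 20 rows; each row is the pose to reach, as a shift and turn from the pose commanded when the call began; what a row does not reach only later rows make up. A row lasts 1/12 s, in which the tool goes at most 41.7 mm and 7.16 degrees, less where a joint would pass 70% of its speed; a pose out of reach is approached as far as the arm can. A call with a gripper value outside its range is refused whole. "claw" is the closure, from 0 (fully open) to 1 (shut), set as the call begins (left out, the last holds). The fingers move at their own pace and stop on an object; "force" is the grip in N (left out, the last holds). Time passes only in rows, so rows that repeat a pose let the fingers close. It gives the time, the measured TCP pose, the force, the opening and the grip force at its end, in the units of the state.
- get_obs(): the state, without advancing time (a new reading comes with each control period).
- camera(name): name is "scene" or "top" or "wrist"; returns the picture (480x640x3 uint8, red, green, blue); there is no depth.
- get_calibration(name): a dict with "fx", "fy", "cx", "cy" (pixels), "rvec" (rotation vector, rad) and "tvec" (3), from world to camera coordinates, as OpenCV has them; the wrist camera has in their place "tool_from_camera" (4x4, takes a point from camera to tool coordinates, whose origin is the TCP and whose axes are the flange's). Camera axes: x right, y down, z forward; pixel columns grow to the right and rows downward; lengths in m; the calibration is good to about 2 mm. A picture is of the moment at which its call begins: read the wrist's pose just before it. get_calibration takes no time and is no camera call.
- job_done(): hands the job in; it is judged then, once.
The state is a dict: "time": time; "q": joint angles; "qd": joint speeds; "joint_efforts": joint torques, N m; "ee_pos": TCP position; "tcp_rot": TCP orientation; "wrist_force": force on the tool from outside, world axes, zero at the start; "torque": the same for the moment, N m; "opening": finger opening in m; "grasp_force": force on a finger pad.
Only numpy, scipy, OpenCV 4.12 (cv2) and the standard library are available. Lean on these libraries where they do the work, as an engineer would, in place of code of your own. Each camera call takes 0.05 s, during which the arm holds its last target. There are 200 camera calls.

## Task

Washed steel milling balls are to go into the drying box: take the rod from its stand, stir the balls in the beaker round for a couple of full turns with the rod's tip close to the bottom so that they come loose and roll about, and leave the rod standing in the beaker with all the balls still inside. Then lift the drying box's lid by its bar and hold it still at about 50 degrees from shut so that a colleague can tip the balls in; it falls shut if let go, so finish while still holding it there. Leave the timer, dish, marker and tape roll where they are.

Things in the scene. Friction and masses are not known exactly. Their poses are not given: they have to be found in the camera images.
- lid (a joint): opening angle of the drying box's lid in rad: 0 shut (level), growing as the front edge rises; 50 degrees is 0.873. Stops at 1.7. No catch, next to no hinge friction: it falls shut when let go. About 0.5 kg, under 4 N at the bar
- lid_bar (a point): middle of the lid's handle: a straight dark steel bar, 10 mm thick, 100 mm long, parallel to the hinge (along the box's y), 40 mm in front of the lid's front edge on two side arms, open air above, below and behind it. x points along the lid to the hinge, y along the bar, z out of the lid's top; turns with the lid. 86 mm above the worktop when shut
- lid_hinge (a point): middle of the lid's hinge line, fixed at the far top edge of the drying box, 80 mm up. x points level away from the front of the box, y runs along the hinge line, z up. The bar's middle lies 204 mm in front of this point and 6 mm above it when the lid is shut
- drying_box: fixed grey metal box 160 mm deep (x), 200 mm wide (y), 80 mm high, with a flat aluminium lid hinged along its far rim; origin at the centre of its underside, x towards the hinge side, z up
- beaker: clear glass beaker, about 73 mm wide over the wall, 85 mm high, fixed upright in a dark weighted steel ring (100 mm across, 18 mm high). Origin at the centre of its underside on the worktop, z up. Inside it is about 28 mm in radius; its inner floor is 3 mm up
- rod_stand: fixed white block 50 x 70 x 45 mm, origin at the centre of its underside; the rod stands in its middle hole, 12 mm wide and 40 mm deep (an empty smaller hole is 22 mm to the side)
- rod: loose straight steel rod, 10 mm thick, 170 mm long, 80 g, standing in the stand with its lower end 5 mm above the worktop and its top at about 175 mm. Origin at the middle of its lower end, z along the rod towards the top
- rod_tip (a point): middle of the rod's lower end (the end that stirs)
- ball1_center (a point): centre of one of six loose 14 mm steel balls (11 g) lying in one layer in the beaker
- ball2_center (a point): centre of one of six loose 14 mm steel balls (11 g) lying in one layer in the beaker
- ball3_center (a point): centre of one of six loose 14 mm steel balls (11 g) lying in one layer in the beaker
- ball4_center (a point): centre of one of six loose 14 mm steel balls (11 g) lying in one layer in the beaker
- ball5_center (a point): centre of one of six loose 14 mm steel balls (11 g) lying in one layer in the beaker
- ball6_center (a point): centre of one of six loose 14 mm steel balls (11 g) lying in one layer in the beaker
- timer: bystander: white timer 62 x 66 x 17 mm lying on the worktop, origin at the centre of its underside. To its right (at -y) a tall fixed microscope (380 mm high) stands at about x = 0.53, y = -0.56, its eyepieces reaching towards the robot to about x = 0.33: the arm must swing clear of it
- petri_dish_2: bystander: clear round dish 90 mm wide, 16 mm high, origin at the centre of its underside
- marker_1: bystander: marker pen 130 mm long, 13 mm thick, lying, origin under its middle
- tape_1: bystander: roll of tape 95 mm wide, 25 mm high, lying flat, origin under its middle
Mind the look-alikes: they are no part of the job. What is shaped like the part that bears beaker but purple is not meant.

How it is judged (in metres and radians):
On the way, in this order (a step that is already met when the one before it is completed fails the run):
1. the held rod's tip is down among the balls on one side of the beaker's middle (z of rod_tip in the frame of beaker below 0.018 m and contact force between the fingers and rod above 0.3 N and y of rod_tip in the frame of beaker between -0.006 and 0.006 m and x of rod_tip in the frame of beaker above 0.006 m), for 0.03 s.
2. the tip has gone a quarter round (z of rod_tip in the frame of beaker below 0.018 m and contact force between the fingers and rod above 0.3 N and x of rod_tip in the frame of beaker between -0.006 and 0.006 m and (y of rod_tip in the frame of beaker above 0.006 m or y of rod_tip in the frame of beaker below -0.006 m)), for 0.03 s.
3. the tip has reached the opposite side (z of rod_tip in the frame of beaker below 0.018 m and contact force between the fingers and rod above 0.3 N and y of rod_tip in the frame of beaker between -0.006 and 0.006 m and x of rod_tip in the frame of beaker below -0.006 m), for 0.03 s.
4. the tip has gone on a quarter again (all of step 2), for 0.03 s.
5. the rod is let go, standing in the beaker, and at least one of balls 1 to 3 and one of balls 4 to 6 lie more than 8 mm from where they began (horizontal distance between rod_tip and beaker below 0.036 m and height (world z) of rod_tip below 0.04 m and angle between rod's own z axis and vertical below 0.8 rad and horizontal distance between each of ball1_center, ball2_center, ball3_center, ball4_center, ball5_center, ball6_center and beaker below 0.034 m and height (world z) of each of ball1_center, ball2_center, ball3_center, ball4_center, ball5_center, ball6_center below 0.06 m and distance of any of ball1_center, ball2_center, ball3_center from where it was at the start of the episode above 0.008 m and distance of any of ball4_center, ball5_center, ball6_center from where it was at the start of the episode above 0.008 m and contact force between the fingers and rod below 0.05 N), for 0.2 s.
6. the lid is lifted by the fingers (value of joint lid above 0.25 rad and contact force between the fingers and lid above 0.2 N), for 0.1 s.
At the end, for the whole second after the job is handed in: The fingers hold the lid, still, between 43 and 57 degrees from shut (nothing else props it); the rod is let go and stands leaning in the beaker, its tip inside; all six balls are in the beaker (value of joint lid between 0.75 and 0.995 rad and velocity of joint lid between -0.08 and 0.08 rad/s and contact force between the fingers and lid above 0.3 N and contact force between rod and lid below 0.05 N and contact force between the fingers and rod below 0.05 N and horizontal distance between rod_tip and beaker below 0.036 m and height (world z) of rod_tip below 0.04 m and angle between rod's own z axis and vertical below 0.8 rad and horizontal distance between each of ball1_center, ball2_center, ball3_center, ball4_center, ball5_center, ball6_center and beaker below 0.034 m and height (world z) of each of ball1_center, ball2_center, ball3_center, ball4_center, ball5_center, ball6_center below 0.06 m); the arm keeps its last pose, push and grip.
It fails at once if a bystander (timer, dish, marker or tape roll) is shifted more than 25 mm (distance of any of timer, petri_dish_2, marker_1, tape_1 from where it was at the start of the episode above 0.025 m).
It also fails if it takes over 72 s, if anything falls off the work surface, if the arm or the gripper's body presses on something with over 40 N, if the wrist force passes 120 N, or if a joint passes its speed limit or range.

## Working session

There is one attempt and no reset: what is moved stays moved. The work goes in short steps, Python scripts to look and compute and a tool call to move; the robot and the scene stay as the last step left them, time stands still between calls to the robot, and variables do not carry over. Pictures are saved under pics/ and viewed, at most 11 in all, crops included, and the job is handed in when it is done.

Besides the shell and the picture viewer there is one more tool, called after "Request:" as name(argument=value, ...) on one line, values as JSON. servo_tool: Moves the arm, as the interface text tells. Its arguments: {"type":"object","properties":{"moves":{"type":"array","items":{"type":"array","items":{"type":"number"}}},"claw":{"type":"number"},"force":{"type":"number"}},"required":["moves"]}

```bash
ls; mkdir -p pics; python3 - <<'E'
from workcell import *
import cv2
o=get_obs();print(o['time'],o['ee_pos'],o['tcp_rot'],o['opening'])
for n in('top','scene'):
    im=camera(n);cv2.imwrite(f'pics/{n}.png',im[...,::-1]);c=get_calibration(n);print(n,c)
E
```

```text
pics
0.0 [ 0.22757184 -0.50043976  0.23055903] [-1.79919113e+02  1.28765156e-03  2.44518994e+01] 0.08509930701137583
top {'fx': 553.230768642946, 'fy': 553.230768642946, 'cx': 313.4224454415069, 'cy': 243.03307818456136, 'rvec': array([ 2.14518641, -2.14210592,  0.14531527]), 'tvec': array([-0.01301786,  0.53750066,  1.12378896])}
scene {'fx': 483.3486105539341, 'fy': 483.3486105539341, 'cx': 314.7881552121964, 'cy': 248.18437809629125, 'rvec': array([ 1.10797556, -2.37655656,  0.97576061]), 'tvec': array([0.34353553, 0.3472767 , 0.72821301])}
```

View pics/top.png

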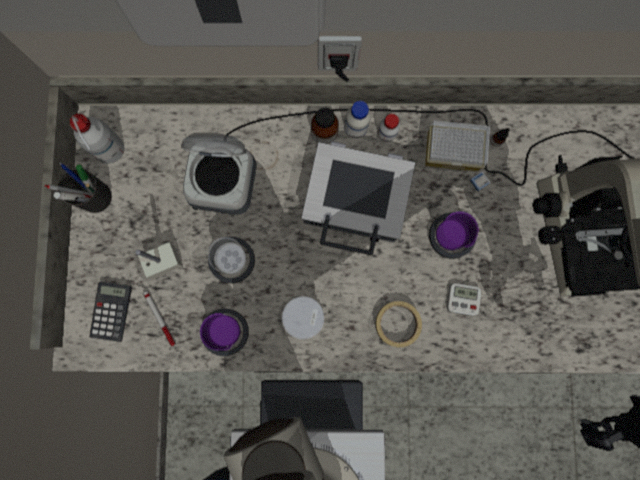

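View pics/scene.png

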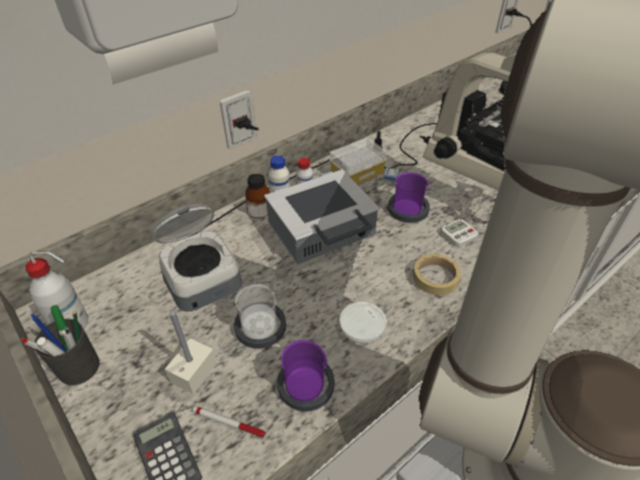

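Top view: clear beaker at (231,259), and two purple look-alikes at (222,331) and (455,232). The clear one fits, since purple is excluded. The stand with the rod is at (157,260), the drying box at (360,190) and its bar at about (350,237). I'll confirm in an enlarged crop.

```bash
cat > h.py <<'E'
from workcell import *
import cv2,numpy as np
def cam(n):
    c=get_calibration(n);R=cv2.Rodrigues(np.array(c['rvec']))[0];return c,R,np.array(c['tvec'])
def ray(n,uv):
    c,R,t=cam(n);d=R.T@np.array([(uv[0]-c['cx'])/c['fx'],(uv[1]-c['cy'])/c['fy'],1]);return -R.T@t,d
def plane(n,uv,z):
    o,d=ray(n,uv);return (o+d*(z-o[2])/d[2]).round(4)
def proj(n,p):
    c,R,t=cam(n);q=R@np.array(p)+t;return (q[:2]/q[2]*c['fx']+[c['cx'],c['cy']]).round(1)
def tri(uv1,uv2):
    o1,d1=ray('top',uv1);o2,d2=ray('scene',uv2)
    s=np.linalg.lstsq(np.c_[d1,-d2],o2-o1,rcond=None)[0]
    a,b=o1+d1*s[0],o2+d2*s[1];return ((a+b)/2).round(4),np.linalg.norm(a-b).round(4)
E
python3 - <<'E'
from h import *
t=cv2.imread('pics/top.png');s=cv2.imread('pics/scene.png')
a=cv2.resize(t[215:305,120:270],None,fx=5,fy=5,interpolation=cv2.INTER_CUBIC)[:, :750]
cv2.imwrite('pics/c1.png',a)
b=cv2.resize(t[135:265,290:430],(646,600),interpolation=cv2.INTER_CUBIC)
cv2.imwrite('pics/c2.png',b)
c=cv2.resize(s[270:400,150:300],(692,600),interpolation=cv2.INTER_CUBIC)
cv2.imwrite('pics/c3.png',c)
for uv in[(231,259),(157,260)]: print(plane('top',uv,0))
print(plane('top',(350,237),.086),plane('top',(141,253),.175))
E
```

```text
[0.508  0.1664 0.    ]
[0.5056 0.3268 0.    ]
[ 0.543  -0.0863  0.086 ] [0.4989 0.3058 0.175 ]
```

View pics/c1.png

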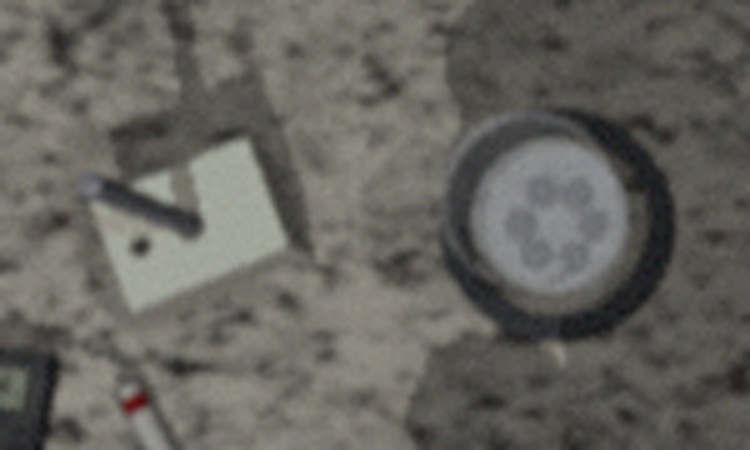

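View pics/c2.png

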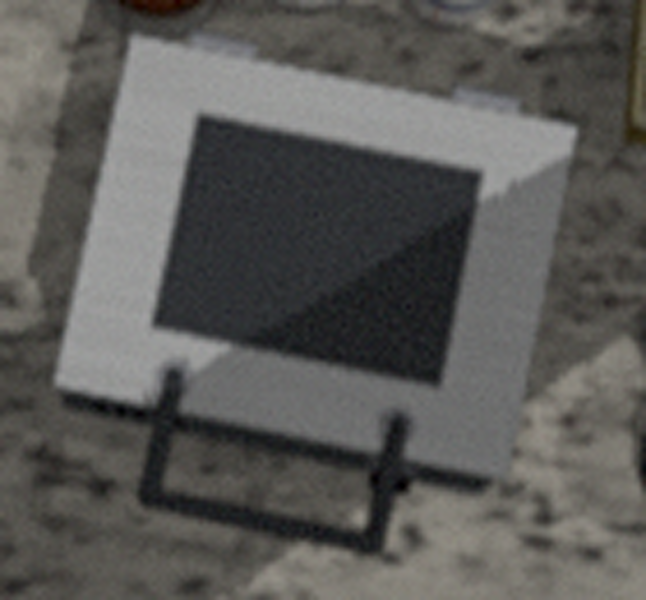

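View pics/c3.png

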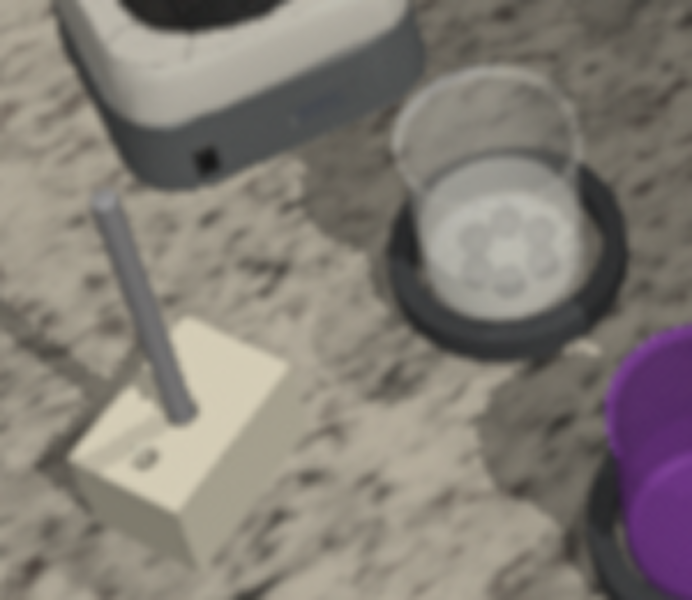

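Crop c1 confirms it: the clear beaker holds six balls at about top px (231.6,259.6), and the rod stands in the block's middle hole at about (158.4,260), with its top at (138.4,252.4). The bar's ends are at top px (322.1,242.7) and (370.6,253.1).

```bash
python3 - <<'E'
from h import *
print('rod top',tri((138.4,252.4),(173,313.8)),plane('top',(138.4,252.4),.175),plane('scene',(173,313.8),.175))
print('rod hole',tri((158.4,260.2),(189.2,359.5)),plane('top',(158.4,260),.045),plane('scene',(189.2,359.5),.045))
print('beaker top',plane('top',(231.6,259.6),.010),plane('top',(231.8,259.6),.012))
p=np.array([(508,217),(540,240),(540,262),(507,281),(474,265),(475,237)])/4.613+[150,270]
print('beaker scene',plane('scene',p.mean(0),.010))
a,b=plane('top',(322.1,242.7),.089),plane('top',(370.6,253.1),.089)
d=a-b;print('bar',a,b,(a+b)/2,np.linalg.norm(d),'box x dir deg',np.degrees(np.arctan2(d[1],d[0]))-90)
q=np.array([(130,38),(577,128),(500,482),(57,385)])/4.614+[290,135]
q=[plane('top',u,.086) for u in q];print(q)
for i in(0,3):
  e=q[i]-q[[1,None,None,2][i]];print(np.degrees(np.arctan2(e[1],e[0]))-90)
E
```

```text
rod top (array([0.5007, 0.3122, 0.1709]), np.float64(0.0003)) [0.5    0.3107 0.175 ] [0.4973 0.3131 0.175 ]
rod hole (array([0.5011, 0.3125, 0.0412]), np.float64(0.0016)) [0.5006 0.3107 0.045 ] [0.499  0.3136 0.045 ]
beaker top [0.5055 0.1635 0.01  ] [0.5053 0.1628 0.012 ]
beaker scene [0.5043 0.1652 0.01  ]
bar [ 0.5309 -0.0301  0.089 ] [ 0.51   -0.1271  0.089 ] [ 0.52045 -0.0786   0.089  ] 0.0992260550460412 box x dir deg -12.159283865541283
[array([ 0.7392, -0.022 ,  0.086 ]), array([ 0.6975, -0.2211,  0.086 ]), array([ 0.5381, -0.1836,  0.086 ]), array([0.581 , 0.0099, 0.086 ])]
-11.829181975211284
-12.500587823313353
```

Request:
servo_tool(moves=[[0.5, 1.5, 0.2, 0.05], [1.6, 4.5, 0.6, 0.12], [2.8, 8, 1, 0.2], [4, 12, 1, 0.28], [5.4, 16, 1, 0.36], [6.7, 20, 1, 0.44], [8, 24, 1, 0.52], [9.4, 28, 1, 0.6], [10.7, 32, 1, 0.68], [12, 36, 1, 0.76], [13.4, 40, 1, 0.84], [14.7, 44, 1, 0.931], [16, 48, 1, 0.931], [17.4, 52, 1, 0.931], [18.8, 56, 1, 0.931], [20, 60, 1, 0.931], [21.4, 64, 1, 0.931], [22.8, 68, 1, 0.931], [24, 71.5, 1, 0.931], [25, 74.5, 1, 0.931]], claw=0)

```text
time: 1.77
ee_pos: [0.4779, 0.2472, 0.2406]
tcp_rot: [-180.0, 0.0, 77.9]
wrist_force: [-0.2, -0.7, 0.9]
opening: 0.0855
grasp_force: 0.0
```

Request:
servo_tool(moves=[[1, 3, 0, 0], [1.8, 5.3, -0.2, 0], [2.2, 6.5, -0.3, 0], [2.2, 6.7, -0.3, 0], [2.2, 6.7, -0.3, 0], [2.2, 6.7, -0.3, 0]])

```text
time: 2.27
ee_pos: [0.4994, 0.3104, 0.2385]
tcp_rot: [-180.0, 0.0, 77.8]
wrist_force: [-0.4, -0.4, -0.5]
opening: 0.0853
grasp_force: 0.0
```

```bash
python3 - <<'E'
from h import *
o=get_obs();print(o['time'],o['ee_pos'],o['tcp_rot'],o['q'],o['opening'])
print(get_calibration('wrist'))
im=camera('wrist')[...,::-1];cv2.imwrite('pics/w1.png',im)
E
```

```text
2.2667 [0.49944741 0.31035816 0.23851341] [-1.79997117e+02  2.17066582e-02  7.77699180e+01] [ 3.18635288e+01  1.05348993e+01  1.70569647e+01  9.65392402e+01
 -1.35836977e-02  1.34093613e+02] 0.08533724601009476
{'fx': 354.5269396017643, 'fy': 354.5269396017643, 'cx': 316.15737498973164, 'cy': 237.94886173798787, 'tool_from_camera': array([[-9.56281593e-05, -9.53599957e-01, -3.01076590e-01,
         7.70559890e-02],
       [ 9.99999369e-01,  2.45847930e-04, -1.09629471e-03,
        -1.05372316e-03],
       [ 1.11944565e-03, -3.01076505e-01,  9.53599331e-01,
        -1.42575071e-01],
       [ 0.00000000e+00,  0.00000000e+00,  0.00000000e+00,
         1.00000000e+00]])}
```

View pics/w1.png

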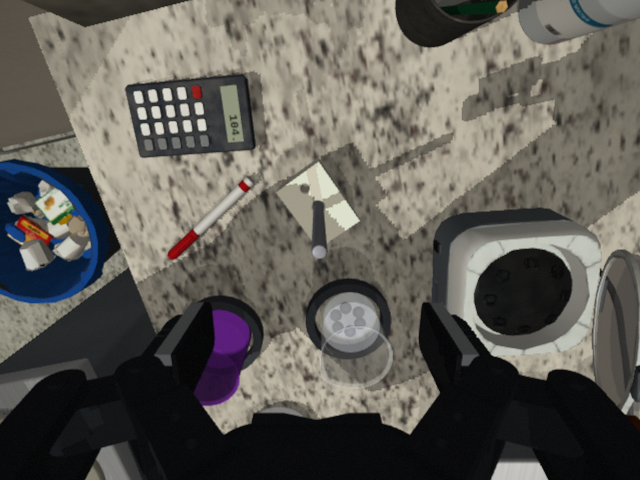

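The wrist view shows the rod top at (319,252), its foot in the hole at about (316,203), the ring centre near (347,318) and the balls' centroid near (350,318).

```bash
cat >> h.py <<'E'
from scipy.spatial.transform import Rotation as Ro
def wplane(uv,z,pos,rot):
    c=get_calibration('wrist');T=np.array(c['tool_from_camera']);R=Ro.from_euler('xyz',rot,degrees=True).as_matrix()
    d=R@T[:3,:3]@np.array([(uv[0]-c['cx'])/c['fx'],(uv[1]-c['cy'])/c['fy'],1]);o=np.array(pos)+R@T[:3,3]
    return (o+d*(z-o[2])/d[2]).round(4)
E
python3 - <<'E'
from h import *
P=[.49945,.31036,.23851];r=[-180,.02,77.77]
for uv,z in[((319.3,252),.175),((316,205),.045),((350,318.5),.01),((347.5,318),.01)]:print(wplane(uv,z,P,r))
E
```

```text
[0.5007 0.313  0.175 ]
[0.4988 0.3148 0.045 ]
[0.5074 0.1653 0.01  ]
[0.5047 0.1666 0.01  ]
```

Request:
servo_tool(moves=[[0.05, 0.2, -1, 0], [0.05, 0.2, -3, 0], [0.05, 0.2, -5, 0], [0.05, 0.2, -7, 0], [0.05, 0.2, -9, 0], [0.05, 0.2, -10.8, 0], [0.05, 0.2, -11.6, 0], [0.05, 0.2, -11.8, 0], [0.05, 0.2, -11.8, 0]])

```text
time: 3.07
ee_pos: [0.5001, 0.3128, 0.1203]
tcp_rot: [-180.0, 0.0, 77.8]
wrist_force: [0.3, -0.6, 0.0]
opening: 0.0856
grasp_force: 0.0
```

Request:
servo_tool(moves=[[0, 0, 0, 0], [0, 0, 0, 0], [0, 0, 0, 0], [0, 0, 0, 0], [0, 0, 0, 0], [0, 0, 0, 0], [0, 0, 0, 0], [0, 0, 0, 0], [0, 0, 0, 0], [0, 0, 0, 0], [0, 0, 0, 0], [0, 0, 0, 0]], claw=1, force=80)

```text
time: 4.07
ee_pos: [0.5004, 0.3134, 0.1206]
tcp_rot: [180.0, -0.0, 77.8]
wrist_force: [1.7, -0.8, 3.5]
opening: 0.0079
grasp_force: 78.0
```

Request:
servo_tool(moves=[[0, 0, 0.4, 0], [0, 0, 1.2, 0], [0, 0, 2.2, 0], [0, 0, 3.4, 0], [0, 0, 4.8, 0], [0, 0, 6.4, 0], [0, 0, 8, 0], [0, 0, 9.6, 0], [0, 0, 11, 0], [0, 0, 11.8, 0], [0, 0, 12, 0], [0, -0.7, 12, 0], [0, -2, 12, 0], [0.1, -4, 12, 0], [0.2, -6, 12, 0], [0.3, -8, 12, 0], [0.4, -10, 12, 0], [0.4, -12, 12, 0], [0.5, -13.3, 12, 0], [0.5, -14, 12, 0]])

```text
time: 5.73
ee_pos: [0.5049, 0.1712, 0.2398]
tcp_rot: [-180.0, 0.0, 77.7]
wrist_force: [0.5, 0.6, -0.9]
opening: 0.008
grasp_force: 78.1
```

Request:
servo_tool(moves=[[0, -0.5, 0, 0], [0, -0.7, 0, 0], [0, -0.7, 0, 0], [0, -0.7, 0, 0]])

```text
time: 6.07
ee_pos: [0.5051, 0.1668, 0.2401]
tcp_rot: [-180.0, -0.0, 77.8]
wrist_force: [-0.6, 0.8, -0.9]
opening: 0.0078
grasp_force: 78.1
```

```bash
python3 - <<'E'
from h import *
o=get_obs();print(o['time'],o['ee_pos'],o['tcp_rot'],o['opening'])
a=camera('top')[...,::-1];b=camera('scene')[...,::-1];w=camera('wrist')[...,::-1]
A=cv2.resize(a[205:305,170:290],(360,300),interpolation=cv2.INTER_CUBIC)
B=cv2.resize(b[200:400,180:340],(480,600),interpolation=cv2.INTER_CUBIC)
W=cv2.resize(w[200:420,210:430],(300,300),interpolation=cv2.INTER_CUBIC)
m=np.zeros((600,800,3),np.uint8);m[:,:480]=B;m[:250,480:780]=A[:250,:300];m[300:,480:780]=W
cv2.imwrite('pics/m1.png',m)
E
```

```text
6.0667 [0.50514881 0.1668163  0.24013277] [-1.79986704e+02 -4.13459576e-03  7.78227789e+01] 0.007847301337142462
```

View pics/m1.png

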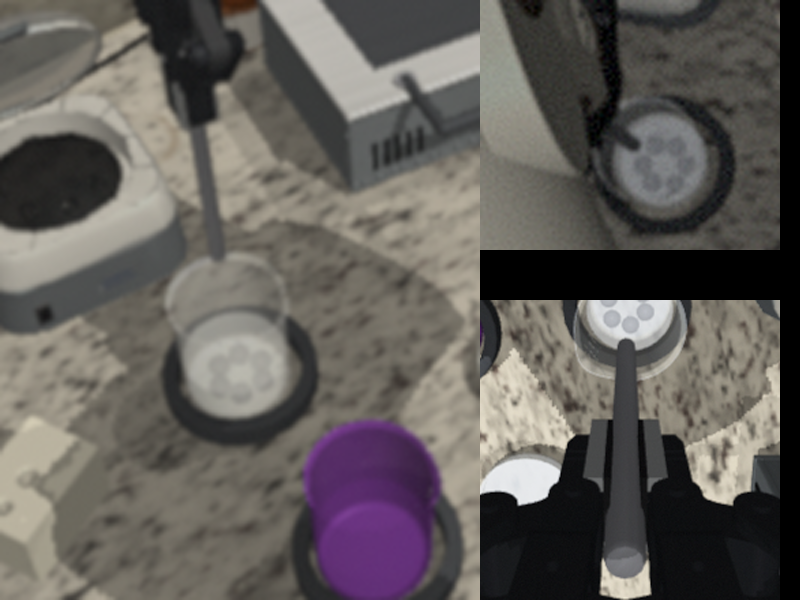

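The rod is held roughly upright over the beaker. Its tip is at scene px (253,286), wrist (317,231) and top (222,253).

```bash
python3 - <<'E'
from h import *
print(plane('scene',(253,285),.125),plane('top',(221.7,253.3),.125),tri((221.7,253.3),(253,285)))
print(wplane((317,231),.125,[.50515,.16682,.24013],[-180,0,77.8]))
print('beaker rim scene', plane('scene',np.array([227,305])/3+[180,200],.085))
# ring centre scene
print(plane('scene',np.array([240,363])/3+[180,200],.010), plane('top',np.array([186,160])/3+[170,205],.010))
E
```

```text
[0.5049 0.1659 0.125 ] [0.5048 0.165  0.125 ] (array([0.5051, 0.1654, 0.1244]), np.float64(0.0008))
[0.5047 0.1682 0.125 ]
beaker rim scene [0.5004 0.1684 0.085 ]
[0.5106 0.1608 0.01  ] [0.5083 0.1627 0.01  ]
```

Request:
servo_tool(moves=[[0.05, -0.2, -0.5, 0], [0.05, -0.2, -1.8, 0], [0.05, -0.2, -3.4, 0], [0.05, -0.2, -5, 0], [0.05, -0.2, -6.6, 0], [0.05, -0.2, -8, 0], [0.05, -0.2, -9, 0], [0.05, -0.2, -9.4, 0], [0.05, -0.2, -9.4, 0]])

```text
time: 6.97
ee_pos: [0.5052, 0.1643, 0.1453]
tcp_rot: [-179.9, 0.0, 77.8]
wrist_force: [0.9, -0.4, -1.0]
opening: 0.0081
grasp_force: 78.1
```

Request:
servo_tool(moves=[[0, 0, -0.2, 0], [0, 0, -0.5, 0], [0, 0, -0.8, 0], [0, 0, -1.1, 0], [0, 0, -1.4, 0], [0, 0, -1.7, 0], [0, 0, -1.9, 0], [0, 0, -1.9, 0], [0, 0, -1.9, 0]])

```text
time: 7.72
ee_pos: [0.5056, 0.1643, 0.1272]
tcp_rot: [-180.0, 0.0, 77.8]
wrist_force: [0.8, -0.0, -0.4]
opening: 0.0079
grasp_force: 78.1
```

Request:
servo_tool(moves=[[0.11, 0.04, -0.1, 0], [0.19, 0.14, -0.2, 0], [0.21, 0.29, -0.3, 0], [0.15, 0.46, -0.3, 0], [0, 0.6, -0.3, 0], [-0.22, 0.68, -0.3, 0], [-0.49, 0.68, -0.3, 0], [-0.78, 0.56, -0.3, 0], [-0.95, 0.31, -0.3, 0], [-1, 0, -0.3, 0], [-0.95, -0.31, -0.3, 0], [-0.81, -0.59, -0.3, 0], [-0.59, -0.81, -0.3, 0], [-0.31, -0.95, -0.3, 0], [0, -1, -0.3, 0], [0.31, -0.95, -0.3, 0], [0.59, -0.81, -0.3, 0], [0.81, -0.59, -0.3, 0], [0.95, -0.31, -0.3, 0], [1, 0, -0.3, 0]])

```text
time: 9.38
ee_pos: [0.5158, 0.1645, 0.1241]
tcp_rot: [-180.0, 0.0, 77.8]
wrist_force: [-0.7, 0.3, 0.0]
opening: 0.0076
grasp_force: 78.2
```

Request:
servo_tool(moves=[[-0.05, 0.31, 0, 0], [-0.19, 0.59, 0, 0], [-0.41, 0.81, 0, 0], [-0.69, 0.95, 0, 0], [-1, 1, 0, 0], [-1.31, 0.95, 0, 0], [-1.59, 0.81, 0, 0], [-1.81, 0.59, 0, 0], [-1.95, 0.31, 0, 0], [-2, 0, 0, 0], [-1.95, -0.31, 0, 0], [-1.81, -0.59, 0, 0], [-1.59, -0.81, 0, 0], [-1.31, -0.95, 0, 0], [-1, -1, 0, 0], [-0.69, -0.95, 0, 0], [-0.41, -0.81, 0, 0], [-0.19, -0.59, 0, 0], [-0.05, -0.31, 0, 0], [0, 0, 0, 0]])

```text
time: 11.05
ee_pos: [0.5157, 0.1646, 0.1241]
tcp_rot: [-180.0, 0.0, 77.8]
wrist_force: [-1.3, -0.3, -0.8]
opening: 0.0079
grasp_force: 78.2
```

Request:
servo_tool(moves=[[-0.05, 0.31, 0, 0], [-0.19, 0.59, 0, 0], [-0.41, 0.81, 0, 0], [-0.69, 0.95, 0, 0], [-1, 1, 0, 0], [-1.31, 0.95, 0, 0], [-1.59, 0.81, 0, 0], [-1.81, 0.59, 0, 0], [-1.95, 0.31, 0, 0], [-2, 0, 0, 0], [-1.95, -0.31, 0, 0], [-1.81, -0.59, 0, 0], [-1.59, -0.81, 0, 0], [-1.31, -0.95, 0, 0], [-1, -1, 0, 0], [-0.69, -0.95, 0, 0], [-0.41, -0.81, 0, 0], [-0.19, -0.59, 0, 0], [-0.05, -0.31, 0, 0], [0, 0, 0, 0]])

```text
time: 12.72
ee_pos: [0.516, 0.1646, 0.1242]
tcp_rot: [180.0, 0.0, 77.8]
wrist_force: [-0.7, -0.1, -1.0]
opening: 0.0078
grasp_force: 78.1
```

```bash
python3 - <<'E'
from h import *
o=get_obs();print(o['time'],o['ee_pos'],o['wrist_force'])
a=camera('top')[...,::-1];b=camera('scene')[...,::-1];w=camera('wrist')[...,::-1]
A=cv2.resize(a[205:305,170:270],(300,300),interpolation=cv2.INTER_CUBIC)
B=cv2.resize(b[200:400,180:340],(480,600),interpolation=cv2.INTER_CUBIC)
W=cv2.resize(w[180:400,210:430],(300,300),interpolation=cv2.INTER_CUBIC)
m=np.zeros((600,800,3),np.uint8);m[:,:480]=B;m[:300,480:780]=A;m[300:,480:780]=W
cv2.imwrite('pics/m2.png',m)
E
```

```text
12.7167 [0.5159565  0.16461172 0.12416331] [-0.67969075 -0.09878146 -0.97973829]
```

View pics/m2.png

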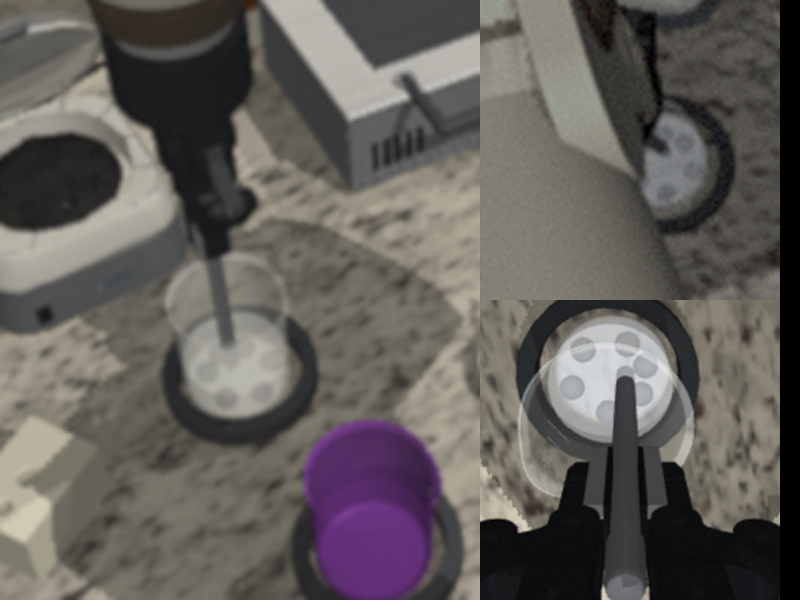

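The rod tip is down among the balls, which have spread to the wall. Wrist crop: rod end at (625,378), balls at (582,349), (627,344), (646,364), (641,390), (608,411) and (572,386). I'll check how well the stirring was centred.

```bash
python3 - <<'E'
from h import *
P=[.51596,.16461,.12416];r=[180,0,77.8]
f=lambda u:(np.array(u)-[480,300])*220/300+[210,180]
b=np.array([wplane(f(u),.010,P,r)[:2] for u in[(582,349),(627,344),(646,364),(641,390),(608,411),(572,386)]]);print(b)
A=np.c_[2*b,np.ones(6)];s=np.linalg.lstsq(A,(b**2).sum(1),rcond=None)[0];print(s[:2],np.sqrt(s[2]+s[:2]@s[:2]))
print('tip',wplane(f((625,378)),.0085,P,r),'floor',wplane(f((612,380)),.004,P,r),'ring',wplane(f((609,372)),.018,P,r))
E
```

```text
[[0.4946 0.1827]
 [0.5192 0.1803]
 [0.5271 0.167 ]
 [0.5213 0.1528]
 [0.5004 0.1444]
 [0.4841 0.1632]]
[0.50527885 0.16495654] 0.020979708442300342
tip [0.514  0.1611 0.0085] floor [0.5062 0.1601 0.004 ] ring [0.5069 0.1691 0.018 ]
```

Request:
servo_tool(moves=[[0, 0, -0.15, 0], [0, 0, -0.3, 0], [0, 0, -0.45, 0], [0, 0, -0.45, 0]])

```text
time: 13.2
ee_pos: [0.5155, 0.1642, 0.1194]
tcp_rot: [-180.0, 0.0, 77.8]
wrist_force: [0.2, 0.5, -0.4]
opening: 0.0085
grasp_force: 78.1
```

Request:
servo_tool(moves=[[0, 0, 0, 0], [0, 0, 0, 0], [0, 0, 0, 0], [0, 0, 0, 0], [0, 0, 0, 0], [0, 0, 0, 0], [0, 0, 0, 0], [0, 0, 0, 0], [0, 0, 0, 0], [0, 0, 0, 0]], claw=0)

```text
time: 14.03
ee_pos: [0.5157, 0.1643, 0.1198]
tcp_rot: [180.0, 0.0, 77.8]
wrist_force: [-0.0, 0.3, -0.4]
opening: 0.0853
grasp_force: 0.0
```

```bash
python3 - <<'E'
from h import *
o=get_obs();print(o['time'],o['ee_pos'],o['wrist_force'],o['opening'])
b=camera('scene')[...,::-1];w=camera('wrist')[...,::-1]
m=np.zeros((600,800,3),np.uint8);m[:,:480]=cv2.resize(b[200:400,180:340],(480,600));m[:240,480:]=cv2.resize(w,(320,240))
cv2.imwrite('pics/m3.png',m)
E
```

```text
14.0333 [0.51569297 0.16431776 0.1197797 ] [-0.0132418   0.29719392 -0.39154758] 0.08526516229459893
```

View pics/m3.png

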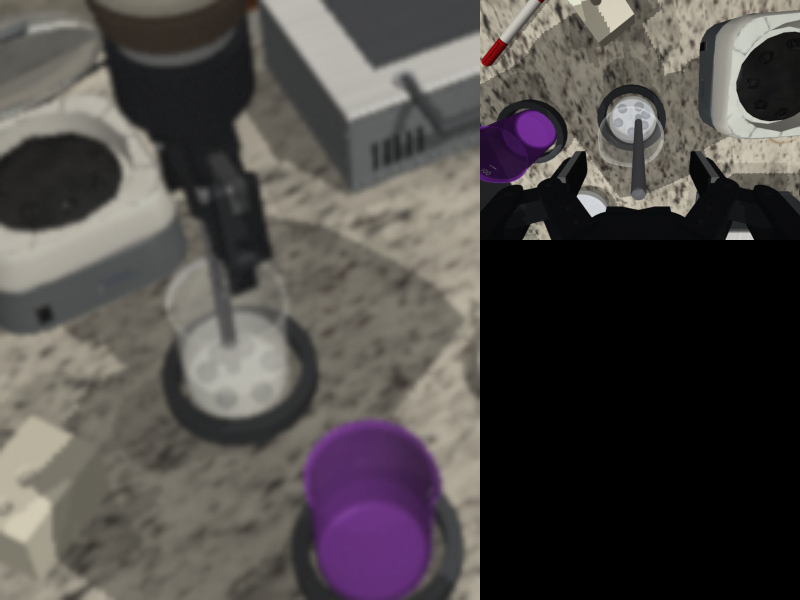

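The rod stands free and upright in the beaker, with the balls inside. I'll go straight up, then over to the lid bar.

Request:
servo_tool(moves=[[0, 0, 0.5, 0], [0, 0, 1.5, 0], [0, 0, 3, 0], [0, 0, 5, 0], [0, 0, 7, 0], [0, 0, 9, 0], [0, 0, 11, 0], [0, 0, 12, 0], [0, 0, 12, 0], [0.1, -1, 12, 0], [0.1, -3, 12, 0], [0.1, -6, 12, 0], [0.2, -9, 12, 0], [0.2, -12, 12, 0], [0.3, -15, 12, 0], [0.3, -18, 12, 0], [0.4, -21, 12, 0], [0.5, -23.3, 12, 0], [0.5, -24.2, 12, 0], [0.5, -24.2, 12, 0]])

```text
time: 15.8
ee_pos: [0.52, -0.0796, 0.2384]
tcp_rot: [-179.9, 0.0, 77.6]
wrist_force: [0.2, 0.4, -0.6]
opening: 0.0856
grasp_force: 0.0
```

Request:
servo_tool(moves=[[0, 0, 0, 0], [0, 0, 0, 0], [0, 0, 0, 0], [0, 0, 0, 0], [0, 0, 0, 0], [0, 0, 0, 0]], claw=0.58, force=20)

```text
time: 16.3
ee_pos: [0.5207, -0.0771, 0.2398]
tcp_rot: [180.0, 0.0, 77.9]
wrist_force: [0.4, 0.7, -1.1]
opening: 0.0357
grasp_force: 0.0
```

```bash
python3 - <<'E'
from h import *
o=get_obs();print(o['time'],o['ee_pos'],o['tcp_rot'],o['wrist_force'],o['opening'])
a=camera('top')[...,::-1];b=camera('scene')[...,::-1];w=camera('wrist')[...,::-1]
m=np.zeros((600,800,3),np.uint8);m[:480,:640]=w;m[480:,:160]=cv2.resize(a,(160,120))
m[400:600,640:]=b[220:420,180:340];m[480:600,200:360]=a[200:320,160:320];cv2.imwrite('pics/m4.png',m);cv2.imwrite('pics/w4.png',w)
E
```

```text
16.3 [ 0.52071609 -0.07709511  0.23984628] [1.79993977e+02 5.86252969e-05 7.78522858e+01] [ 0.43016733  0.67460266 -1.07278793] 0.035663256679575046
```

View pics/m4.png

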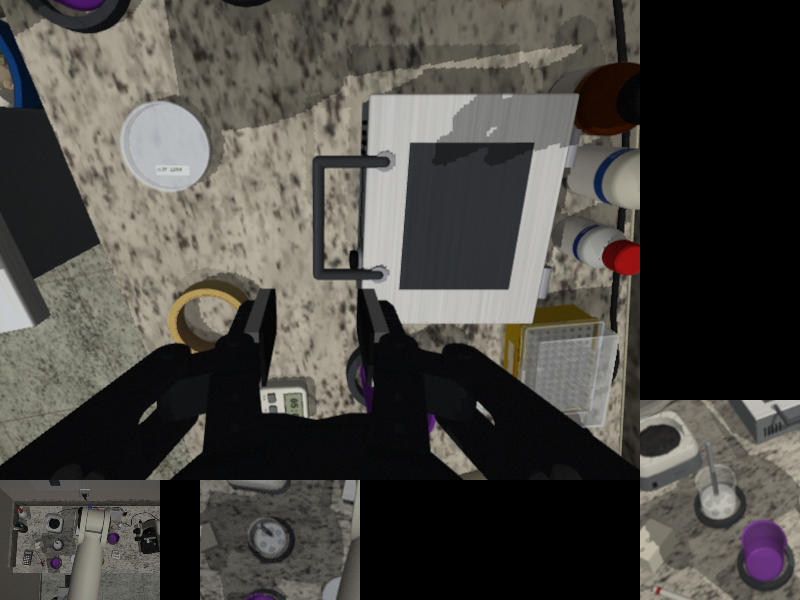

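The rod is still standing in the beaker. Wrist view: bar from (319,158) to (318,276), midpoint (318.5,217).

```bash
python3 - <<'E'
from h import *
P=[.52072,-.0771,.23985];r=[180,0,77.85]
a,b=[wplane(u,.086,P,r) for u in((319,158),(318.5,276))];d=a-b;print(a,b,(a+b)/2,np.linalg.norm(d),np.degrees(np.arctan2(d[1],d[0]))-90)
th=np.radians(-12.2);h=np.array([.5207+.204*np.cos(th),-.0785+.204*np.sin(th)]);print(h)
for an in np.arange(0,.93,.06):
  R=np.hypot(.204,.006);q=an+np.arctan2(6,204);f=.204-R*np.cos(q);z=R*np.sin(q)-.006
  print(an.round(2),(np.array([f*np.cos(th),f*np.sin(th),z])*100).round(2))
E
```

```text
[ 0.5326 -0.0264  0.086 ] [ 0.5103 -0.1288  0.086 ] [ 0.52145 -0.0776   0.086  ] 0.10480004770991279 -12.285678661315004
[ 0.72009284 -0.12161026]
0.0 [ 0. -0. -0.]
0.06 [ 0.07 -0.02  1.22]
0.12 [ 0.21 -0.05  2.44]
0.18 [ 0.43 -0.09  3.64]
0.24 [ 0.71 -0.15  4.83]
0.3 [ 1.06 -0.23  6.  ]
0.36 [ 1.48 -0.32  7.15]
0.42 [ 1.97 -0.43  8.27]
0.48 [ 2.52 -0.55  9.35]
0.54 [ 3.14 -0.68 10.4 ]
0.6 [ 3.81 -0.82 11.41]
0.66 [ 4.55 -0.98 12.38]
0.72 [ 5.34 -1.15 13.3 ]
0.78 [ 6.18 -1.34 14.17]
0.84 [ 7.07 -1.53 14.99]
0.9 [ 8.   -1.73 15.75]
```

Request:
servo_tool(moves=[[0, 0, -1, 0], [0, 0, -3, 0], [0, 0, -5.5, 0], [0, 0, -8, 0], [0, 0, -10, 0], [0, 0, -11.5, 0], [0, 0, -12.8, 0], [0, 0, -13.8, 0], [0, 0, -14.8, 0], [0, 0, -15.8, 0], [0, 0, -16.7, 0], [0, 0, -17.2, 0], [0, 0, -17.2, 0], [0, 0, -17.2, 0]], claw=0.66)

```text
time: 17.62
ee_pos: [0.5207, -0.0777, 0.0679]
tcp_rot: [180.0, -0.0, 77.8]
wrist_force: [1.1, 0.1, 0.5]
opening: 0.0289
grasp_force: 0.0
```

Request:
servo_tool(moves=[[0, 0, 0, 0], [0, 0, 0, 0], [0, 0, 0, 0], [0, 0, 0, 0], [0, 0, 0, 0], [0, 0, 0, 0], [0, 0, 0, 0]], claw=1, force=30)

```text
time: 18.2
ee_pos: [0.5222, -0.078, 0.0686]
tcp_rot: [179.8, -0.0, 77.8]
wrist_force: [7.2, -0.9, -2.1]
opening: 0.009
grasp_force: 29.9
```

Request:
servo_tool(moves=[[0.1, 0, 0.4, 0], [0.17, -0.02, 1.2, 0], [0.23, -0.03, 1.8, 0], [0.31, -0.05, 2.44, 0], [0.41, -0.07, 3.04, 0], [0.53, -0.09, 3.64, 0], [0.66, -0.12, 4.24, 0], [0.81, -0.15, 4.83, 0], [0.98, -0.19, 5.42, 0], [1.16, -0.23, 6, 0], [1.16, -0.23, 6, 0], [1.16, -0.23, 6, 0]])

```text
time: 19.2
ee_pos: [0.5322, -0.08, 0.1279]
tcp_rot: [-180.0, 0.0, 77.8]
wrist_force: [1.2, -2.9, -4.4]
opening: 0.0087
grasp_force: 29.4
```

Request:
servo_tool(moves=[[0.18, -0.04, 0.55, 0], [0.42, -0.09, 1.15, 0], [0.91, -0.2, 2.27, 0], [1.18, -0.26, 2.8, 0], [1.46, -0.32, 3.35, 0], [1.77, -0.38, 3.9, 0], [2.08, -0.45, 4.4, 0], [2.4, -0.52, 4.9, 0], [2.75, -0.59, 5.41, 0], [3.12, -0.67, 5.9, 0], [3.49, -0.75, 6.38, 0], [3.88, -0.83, 6.85, 0], [4.28, -0.92, 7.3, 0], [4.7, -1.01, 7.75, 0], [5.12, -1.11, 8.17, 0], [5.56, -1.2, 8.59, 0], [6.01, -1.3, 8.99, 0], [6.3, -1.36, 9.24, 0], [6.52, -1.41, 9.42, 0], [6.52, -1.41, 9.42, 0]])

```text
time: 20.87
ee_pos: [0.5961, -0.0937, 0.2249]
tcp_rot: [-180.0, -0.0, 77.8]
wrist_force: [-15.0, 1.7, 15.7]
opening: 0.0085
grasp_force: 30.1
```

Request:
servo_tool(moves=[[0, 0, 0, 0], [0, 0, 0, 0], [0, 0, 0, 0], [0, 0, 0, 0], [0, 0, 0, 0], [0, 0, 0, 0]])

```text
time: 21.37
ee_pos: [0.5958, -0.0936, 0.2246]
tcp_rot: [-180.0, -0.0, 77.8]
wrist_force: [-15.0, 0.5, 13.9]
opening: 0.0088
grasp_force: 30.1
```

```bash
python3 - <<'E'
from h import *
o=get_obs();print(o['time'],o['ee_pos'],o['tcp_rot'],o['wrist_force'],o['opening'],o['grasp_force'])
p=o['ee_pos'];zb=p[2]+.019
print('angle by z',np.arcsin((zb-.0008-.080)/.2041)-.0294)
b=camera('scene')[...,::-1]
cv2.imwrite('pics/m5.png',cv2.resize(b[100:400,150:450],(600,600)))
E
```

```text
21.3667 [ 0.59577756 -0.09362316  0.22464231] [-1.79959815e+02 -1.84139798e-02  7.78034670e+01] [-14.98609038   0.51863374  13.87801709] 0.008816832309915808 30.07743000984192
angle by z 0.8943295612786851
```

View pics/m5.png

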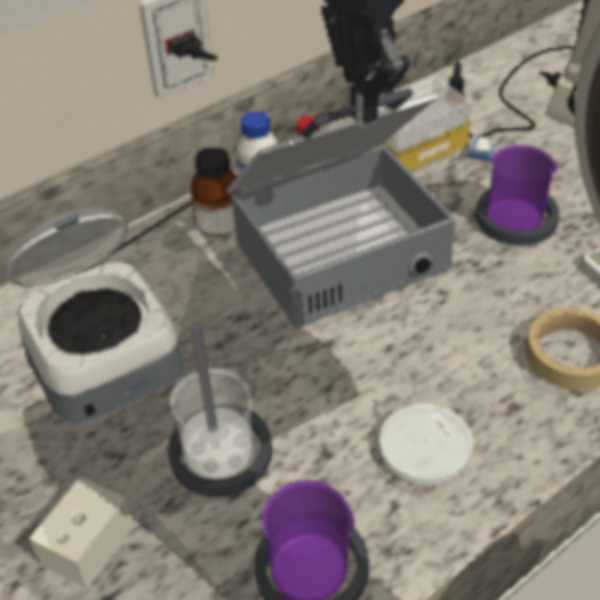

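The lid is held at about 50°, the rod is leaning in the beaker and the balls are inside. The tool is pressing slightly towards the hinge, so I'll ease it out 1-2 mm and let it settle.

Request:
servo_tool(moves=[[-0.03, 0.01, 0.02, 0], [-0.06, 0.02, 0.05, 0], [-0.1, 0.02, 0.08, 0], [-0.15, 0.03, 0.12, 0], [-0.15, 0.03, 0.12, 0], [-0.15, 0.03, 0.12, 0], [-0.15, 0.03, 0.12, 0], [-0.15, 0.03, 0.12, 0], [-0.15, 0.03, 0.12, 0], [-0.15, 0.03, 0.12, 0], [-0.15, 0.03, 0.12, 0], [-0.15, 0.03, 0.12, 0]])

```text
time: 22.42
ee_pos: [0.5952, -0.0935, 0.2243]
tcp_rot: [-180.0, -0.0, 77.8]
wrist_force: [-7.8, -0.1, 5.4]
opening: 0.0085
grasp_force: 29.6
```

```bash
python3 -c "
from workcell import *
print(job_done())"
```

```text
the job is handed in; nothing more can be done
None
```

I stirred the balls for nearly three turns, left the rod standing in the beaker with all six balls still inside, and handed the job in holding the lid by its bar at about 50° (0.85–0.89 rad by my own measurement; no verdict came back).

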